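# Raise the draught screen's window to the height collar

### The job

Put the fingertips beneath the lip along the bottom of the screen's clear sliding window and gently push the window up until the lip is level with the black collar clamped round the screen's post, then take the hand away so that the window stays there. Only push: grasp nothing, and leave the things standing around the screen where they are.

Things in the scene. Friction and masses are not known exactly. Their poses are not given: they have to be found in the camera images.
- lip_edge (a point): middle of the front edge of the lip, a level aluminium ledge 334 mm long (y) and 6 mm thick along the foot of the clear window, sticking out 42 mm from the pane towards the robot. Its underside is 3 mm below this point. x points level into the window (away from the robot), y along the lip, z up. Below the lip is only the table top (z = 0)
- lip: the same ledge as a body, moving with the window; origin 45 mm behind lip_edge along x, same axes. A smooth plate slopes from the ledge's front edge back up to the pane at about 54 degrees: nothing to grip. Space under and behind is open, so fingers slanting forward and down at about 35 to 45 degrees can go under it and bear its edge on their upper side
- sash (a joint): height of the window above its lowest stop, 0 to 0.18 m, grows upward; at 0 the lip edge is 160 mm above the table. The window (about 0.6 kg) hangs on hidden counterweights with about 3 N of friction: 2 to 4.5 N upward moves it (plus 15 N per m/s), and it stays where it is left
- mark (a point): centre of the black collar, a plastic block 64 mm deep, 74 mm wide and 16 mm tall round the screen's left (+y) post, standing out on the post's outer side, at a height that differs each time; lip_edge must come level with its mid-height. z up
- screen: the fixed screen: two aluminium posts 40 mm square at y = -190 and +190 mm, joined by a 12 mm rod at the top (480 mm), open behind, feet 10 mm high under the posts only. Origin on the table midway between the posts, 45 mm behind the lip's front edge; x away from the robot, z up
- puck: loose blue round foot (68 mm across) with a steel pillar and head, 62 mm tall; bystander, origin under its centre
- jar: loose jar with a white cap, 54 mm across, 75 mm tall; bystander, origin under its centre
- slidebox: loose white slide box 85 x 60 x 32 mm lying on the table behind the window; bystander, origin under its centre

How it is judged:
By the outcome, as a careful person would: the job done as asked, in the order asked, and still so for the second after the job is handed in, with the robot touching nothing.
It also fails if it takes over 38 s, if anything falls off the work surface, if the arm or the gripper's body presses on something with over 40 N, if the wrist force passes 120 N, or if a joint passes its speed limit or range.

### The arm

A 7-joint arm with a two-finger parallel gripper is mounted at the origin on the work surface. World frame = base frame: x ahead of the robot, y to its left, z up, the work surface at z = 0. Lengths are in mm, angles in rad, forces in N, time in s.
With the tool pointing down it reaches from about 425 to 800 mm from the base axis. Payload 8.3 kg.
Tool frame: the origin (TCP) lies at the very end of the fingers, on their centre line; the grasp point (between the pads) lies 19 mm behind it; z points along the fingers, y is the line along which they close (so a half turn about z gives the same grasp; the last joint's range is limited). The gripper opens to 85 mm and grips with 20 to 120 N. Pads are 22 mm wide; open, the fingers measure 114 mm over their backs; the gripper's body (76 mm by 85 mm) begins 54 mm behind the grasp point. The pads swing forward as they close: fully open they stand 13 mm farther back than shut.
Start: joints at [-1.33, 0.383, 0.016, 1.37, -0.006, 1.388, -0.046], TCP at [186.914, 596.376, 203.379] pointing down, gripper open.
Joint ranges: [-2.95, 2.95], [-0.25, 2.06], [-1.52, 1.56], [0.18, 2.33], [-1.44, 4.58], [0.02, 2.06], [-3.01, 3.01]. Speed limits (rad/s): [2.39, 2.39, 3.01, 3.01, 3.14, 3.14, 3.14].

### API

Orientations are given as a unit quaternion [w, x, y, z].
In Python, from rig import ctrl gives the robot as it stands. The module is installed in compiled form; this text tells all that it offers.
- The arm moves only by the tool servo_tool, never from a script. Its argument "plan" is a list of rows, each an object of numbers: "dx", "dy", "dz": the shift along the tool's x, y, z in mm; "spin": the turn about the tool's z in rad; "hand": the closure in counts, from 0 (fully open) to 255 (shut). A call has 1 to 20 rows; each row shifts and turns the commanded pose from where the row before left it, along the tool's axes as they then stand; what a row does not reach is not made up. A row lasts 1/10 s, in which the tool goes at most 50 mm and 8.59 degrees, less where a joint would pass 70% of its speed; a pose out of reach is approached as far as the arm can. A call with a gripper value outside its range is refused whole. The fingers move at their own pace and stop on an object; the grip force is fixed at half the most. Time passes only in rows, so rows that do not move let the fingers close. It gives the time, the measured TCP pose, the force, the opening and the grip force at its end, in the units of the state.
- ctrl.get_state(): the state, without advancing time (a new reading comes with each control period).
- ctrl.camera(name): name is "scene" or "top" or "wrist"; returns the picture (420x560x3 uint8, blue, green, red); there is no depth.
- ctrl.get_calibration(name): a dict with "intrinsics" (3x3 intrinsics, pixels), "T" (4x4, takes a point from camera to world coordinates). Camera axes: x right, y down, z forward; pixel columns grow to the right and rows downward; lengths in mm; the calibration is good to about 2 mm. A picture is of the moment at which its call begins: read the wrist's pose just before it. get_calibration takes no time and is no camera call; for the wrist camera it gives the pose at the moment of the call.
- ctrl.hand_in(): hands the job in; it is judged then, once.
Trained networks look in the newest picture that a camera, given by its name, has taken for a name from the list of things; names that differ only in an ending like _2 or _b are one class to them, and where a whole thing is asked for, a point or a joint stands for the part that bears it (a point fixed in the world has none). Each returns a list of dicts, best first, with "score" (0 to 1); they miss things now and then, are a little off and sometimes report something else, mostly with a low value. They report only what shows in the picture. A call takes as long as a camera call.
- ctrl.find_in(camera, label): "position" ([x, y, z] in mm, in the coordinates of the camera as it stood for that picture, good to about 4 mm: the middle of the surface that is visible of it).
- ctrl.masks_of(camera, label): "pixels" (420x560 bool, what is visible of it).
- ctrl.tip_of(camera, label): "position" ([x, y, z] in mm, in the coordinates of the camera as it stood for that picture, good to about 4 mm: a listed point, or the origin of a listed thing).
The state is a dict: "time_s": time; "qpos": joint angles; "joint_velocities": joint speeds; "effort": joint torques, N m; "position": TCP position; "ee_rot": TCP orientation; "wrist_force": force on the tool from outside, world axes, zero at the start; "torque": the same for the moment, N m; "gripper_width": opening from 0.0 (shut) to 1.0 (fully open); "finger_force": force on a finger pad.
Only numpy, scipy, OpenCV 4.12 (cv2) and the standard library are available. Lean on these libraries where they do the work, as an engineer would, in place of code of your own. Each camera call takes 0.05 s, during which the arm holds its last target. There are 200 camera calls.

## Working session

There is one attempt and no reset: what is moved stays moved. The work goes in short steps, Python scripts to look and compute and a tool call to move; the robot and the scene stay as the last step left them, time stands still between calls to the robot, and variables do not carry over. Pictures are saved under pics/ and viewed, at most 10 in all, crops included, and the job is handed in when it is done.

Besides the shell and the picture viewer there is one more tool, called after "Emit:" as name([rows], argument=value, ...), one row to a line, values as JSON. servo_tool: Moves the arm, as the interface text tells. Its arguments: {"type":"object","properties":{"plan":{"type":"array"}},"required":["plan"]}

```bash
mkdir -p pics; cat > h.py <<'E'
from rig import ctrl
import numpy as np, cv2
from scipy.spatial.transform import Rotation as R
np.set_printoptions(precision=3,suppress=True)
def look(cam,labels,save=None):
    im=ctrl.camera(cam); T=np.array(ctrl.get_calibration(cam)["T"])
    if save: cv2.imwrite("pics/"+save,im)
    for l in labels:
        for f in ("tip_of","find_in"):
            try:
                for d in getattr(ctrl,f)(cam,l)[:2]:
                    print(cam,l,f,round(d["score"],2),(T@np.r_[d["position"],1])[:3])
            except Exception as e: print(l,f,e)
def st():
    s=ctrl.get_state(); q=s["ee_rot"]
    print(s["time_s"],np.array(s["position"]),np.array(s["qpos"]),"F",np.array(s["wrist_force"]),s["gripper_width"])
    print(R.from_quat(np.r_[q[1:],q[0]]).as_matrix())
E
python3 - <<'E'
from h import *
st()
look("scene",["lip_edge","mark","screen","puck","jar","slidebox"],"s0.png")
look("top",["lip_edge","mark","screen","puck","jar","slidebox"],"t0.png")
a=[cv2.imread("pics/"+f) for f in("s0.png","t0.png")]
cv2.imwrite("pics/a.png",cv2.resize(np.vstack(a),(560,600)) if 0 else cv2.resize(np.hstack(a),(800,300)))
E
```

```text
0.0 [186.734 595.848 202.38 ] [-1.33   0.384  0.016  1.371 -0.006  1.388 -0.047] F [ 0.189 -0.352 -0.91 ] 0.9975473799415553
[[-0.954  0.299 -0.001]
 [ 0.299  0.954 -0.002]
 [-0.    -0.002 -1.   ]]
scene mark tip_of 0.52 [677.992 250.934 245.3  ]
scene mark find_in 0.54 [700.99  256.16  253.408]
scene screen find_in 0.64 [656.95  10.51 286.41]
scene puck find_in 0.68 [ 506.963 -148.174   13.569]
scene slidebox find_in 0.58 [759.547  82.921  36.449]
top lip_edge tip_of 0.71 [608.679  49.141 169.621]
top lip_edge find_in 0.19 [ 489.466 -143.411   12.736]
top mark tip_of 0.84 [675.382 253.382 243.754]
top mark find_in 0.79 [652.198 269.516 252.164]
top mark find_in 0.63 [636.445  45.553 223.095]
top screen tip_of 0.33 [752.861  85.223  -1.546]
top screen find_in 0.94 [647.574  49.345 253.403]
top puck tip_of 0.56 [ 492.687 -146.307   -1.57 ]
top puck find_in 0.64 [ 491.069 -144.494   12.279]
top jar tip_of 0.72 [563.019 280.402   0.31 ]
top jar find_in 0.84 [559.988 275.14   74.26 ]
top slidebox tip_of 0.56 [752.115  85.777   1.683]
top slidebox find_in 0.92 [752.851  85.075  33.636]
```

View pics/s0.png

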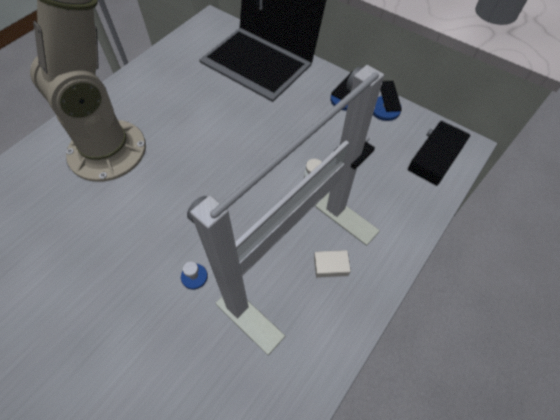

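View pics/t0.png

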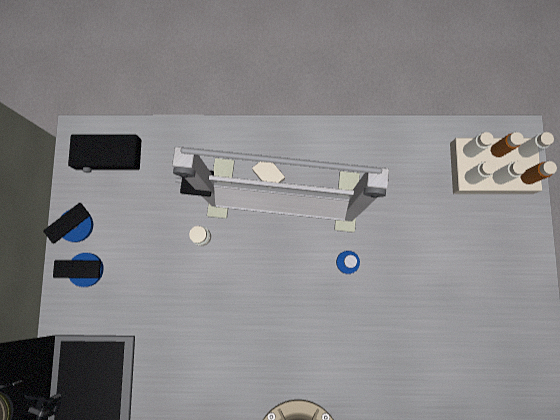

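The collar is at about px (195,186) in the top view, on the left post. The lip's front edge runs from about (222,208) to (338,219). The jar (200,236) and puck (348,262) stand in front of the screen. The servo can't tilt the hand directly, so I'll go in front of the screen and see how the arm tilts at its reach limit.

Emit:
servo_tool([
  {"dx": -29,"dy": -28,"dz": -6,"hand": 255},
  {"dx": -29,"dy": -28,"dz": -6,"hand": 255},
  {"dx": -29,"dy": -28,"dz": -6,"hand": 255},
  {"dx": -29,"dy": -28,"dz": -6,"hand": 255},
  {"dx": -29,"dy": -28,"dz": -6,"hand": 255},
  {"dx": -29,"dy": -28,"dz": -6,"hand": 255},
  {"dx": -29,"dy": -28,"dz": -6,"hand": 255},
  {"dx": -29,"dy": -28,"dz": -6,"hand": 255},
  {"dx": -29,"dy": -28,"dz": -6,"hand": 255},
  {"dx": -29,"dy": -28,"dz": -6,"hand": 255},
  {"dx": -13,"dy": -25,"dz": -10,"hand": 255},
  {"dx": -13,"dy": -25,"dz": -10,"hand": 255},
  {"dx": -13,"dy": -25,"dz": -10,"hand": 255},
  {"dx": -13,"dy": -25,"dz": -10,"hand": 255},
  {"dx": -13,"dy": -25,"dz": -10,"hand": 255},
  {"dx": -13,"dy": -25,"dz": -10,"hand": 255},
  {"dx": -13,"dy": -25,"dz": -10,"hand": 255},
  {"dx": -13,"dy": -25,"dz": -10,"hand": 255},
  {"dx": -13,"dy": -25,"dz": -10,"hand": 255},
  {"dx": -13,"dy": -25,"dz": -10,"hand": 255},
])

```text
validation failed for argument at $.pl...
```

```bash
python3 - <<'E'
from h import *
st()
look("top",["lip_edge","mark"],"t1.png")
look("wrist",["lip_edge","mark","jar","puck"],"w1.png")
# yaw from top picture edge pixels at z=165
c=ctrl.get_calibration("top");K=np.array(c["intrinsics"]);T=np.array(c["T"])
def bp(u,v,z):
    d=T[:3,:3]@np.linalg.solve(K,[u,v,1]); return T[:3,3]+d*(z-T[2,3])/d[2]
for z in(160,170): 
    a,b=bp(222,208,z),bp(338,219,z); print(a,b,np.degrees(np.arctan2(-(a-b)[0],(a-b)[1])),np.linalg.norm(a-b))
im=cv2.imread("pics/t0.png")[135:245,160:400]; cv2.imwrite("pics/t0c.png",cv2.resize(im,(792,363),interpolation=cv2.INTER_CUBIC))
E
```

```text
1.3 [186.948 596.367 203.384] [-1.33   0.383  0.016  1.37  -0.006  1.388 -0.046] F [ 0.165  0.098 -0.097] 0.9997566781996508
[[-0.954  0.299 -0.   ]
 [ 0.299  0.954 -0.   ]
 [ 0.    -0.    -1.   ]]
top lip_edge tip_of 0.68 [609.889  49.495 173.885]
top mark tip_of 0.5 [678.554 251.09  244.862]
top mark find_in 0.54 [653.223 270.91  253.267]
[624.595 200.123 160.   ] [ 597.026 -102.9    160.   ] -5.198336148561836 304.27473778781183
[622.903 198.662 170.   ] [ 595.576 -101.704  170.   ] -5.198336148561829 301.606146867148
```

View pics/t0c.png

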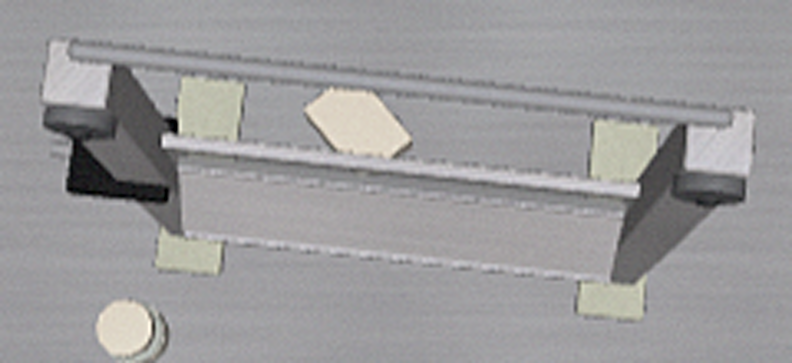

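The crop shows the lip's front edge running from (185,237) to (610,280), which gives a yaw of about -5.3°. The move was refused, so I'll retry with every field filled in.

Emit:
servo_tool([
  {"dx": -29,"dy": -28,"dz": -6,"spin": 0,"hand": 255},
  {"dx": -29,"dy": -28,"dz": -6,"spin": 0,"hand": 255},
  {"dx": -29,"dy": -28,"dz": -6,"spin": 0,"hand": 255},
  {"dx": -29,"dy": -28,"dz": -6,"spin": 0,"hand": 255},
  {"dx": -29,"dy": -28,"dz": -6,"spin": 0,"hand": 255},
  {"dx": -29,"dy": -28,"dz": -6,"spin": 0,"hand": 255},
  {"dx": -29,"dy": -28,"dz": -6,"spin": 0,"hand": 255},
  {"dx": -29,"dy": -28,"dz": -6,"spin": 0,"hand": 255},
  {"dx": -29,"dy": -28,"dz": -6,"spin": 0,"hand": 255},
  {"dx": -29,"dy": -28,"dz": -6,"spin": 0,"hand": 255},
])

```text
time_s: 3.0
position: [380.5, 240.9, 263.9]
ee_rot: [0.0, 0.151, 0.988, 0.0]
wrist_force: [0.6, 0.5, 0.6]
gripper_width: 0.005
finger_force: 0.0
```

Emit:
servo_tool([
  {"dx": -13,"dy": -25,"dz": -10,"spin": 0,"hand": 255},
  {"dx": -13,"dy": -25,"dz": -10,"spin": 0,"hand": 255},
  {"dx": -13,"dy": -25,"dz": -10,"spin": 0,"hand": 255},
  {"dx": -13,"dy": -25,"dz": -10,"spin": 0,"hand": 255},
  {"dx": -13,"dy": -25,"dz": -10,"spin": 0,"hand": 255},
  {"dx": -13,"dy": -25,"dz": -10,"spin": 0,"hand": 255},
  {"dx": -13,"dy": -25,"dz": -10,"spin": 0,"hand": 255},
  {"dx": -13,"dy": -25,"dz": -10,"spin": 0,"hand": 255},
  {"dx": -13,"dy": -25,"dz": -10,"spin": -0.1,"hand": 255},
  {"dx": -13,"dy": -25,"dz": -10,"spin": -0.1,"hand": 255},
])

```text
time_s: 4.0
position: [431.8, -35.8, 364.1]
ee_rot: [0.0, 0.05, 0.999, 0.0]
wrist_force: [-0.2, -0.0, 0.2]
gripper_width: 0.002
finger_force: 0.0
```

```bash
python3 -c "
from h import *
st()"
```

```text
4.0 [431.798 -35.78  364.135] [-0.703 -0.113  0.645  1.557  0.067  1.674  1.417] F [-0.152 -0.014  0.171] 0.001563066374823006
[[-0.995  0.1    0.001]
 [ 0.1    0.995  0.001]
 [-0.001  0.001 -1.   ]]
```

Emit:
servo_tool([
  {"dx": 0,"dy": 0,"dz": -40,"spin": 0,"hand": 255},
  {"dx": 0,"dy": 0,"dz": -40,"spin": 0,"hand": 255},
  {"dx": 0,"dy": 0,"dz": -40,"spin": 0,"hand": 255},
  {"dx": 0,"dy": 0,"dz": -40,"spin": 0,"hand": 255},
  {"dx": 0,"dy": 0,"dz": -40,"spin": 0,"hand": 255},
  {"dx": 0,"dy": 0,"dz": -40,"spin": 0,"hand": 255},
])

```text
time_s: 4.6
position: [434.8, -34.6, 558.5]
ee_rot: [0.029, 0.052, 0.998, 0.0]
wrist_force: [-0.0, -0.4, -0.7]
gripper_width: -0.002
finger_force: 0.0
```

```bash
python3 -c "
from h import *
st()"
```

```text
4.6 [434.841 -34.645 558.496] [-0.783  0.016  0.82   1.019 -0.012  2.054  1.497] F [-0.014 -0.421 -0.657] -0.0018143858493592719
[[-0.993  0.104  0.058]
 [ 0.105  0.995 -0.003]
 [-0.058  0.003 -0.998]]
```

Emit:
servo_tool([
  {"dx": 0,"dy": 0,"dz": -40,"spin": 0,"hand": 255},
  {"dx": 0,"dy": 0,"dz": -40,"spin": 0,"hand": 255},
  {"dx": 0,"dy": 0,"dz": -40,"spin": 0,"hand": 255},
  {"dx": -10,"dy": 0,"dz": -40,"spin": 0,"hand": 255},
  {"dx": -10,"dy": 0,"dz": -40,"spin": 0,"hand": 255},
  {"dx": -10,"dy": 0,"dz": -40,"spin": 0,"hand": 255},
])

```text
time_s: 5.2
position: [445.2, -38.1, 633.7]
ee_rot: [0.116, 0.052, 0.992, 0.004]
wrist_force: [-0.3, -1.0, -0.4]
gripper_width: -0.001
finger_force: 0.0
```

```bash
python3 -c "
from h import *
st()"
```

```text
5.2 [445.225 -38.121 633.726] [-0.306  0.007  0.326  0.848 -0.003  2.054  1.484] F [-0.306 -0.972 -0.439] -0.0008995944371126107
[[-0.968  0.102  0.231]
 [ 0.104  0.995 -0.004]
 [-0.23   0.02  -0.973]]
```

Emit:
servo_tool([
  {"dx": -12,"dy": 0,"dz": -48,"spin": 0,"hand": 255},
  {"dx": -12,"dy": 0,"dz": -48,"spin": 0,"hand": 255},
  {"dx": -15,"dy": 0,"dz": -47,"spin": 0,"hand": 255},
  {"dx": -15,"dy": 0,"dz": -47,"spin": 0,"hand": 255},
  {"dx": -18,"dy": 0,"dz": -46,"spin": 0,"hand": 255},
  {"dx": -18,"dy": 0,"dz": -46,"spin": 0,"hand": 255},
  {"dx": -20,"dy": 0,"dz": -45,"spin": 0,"hand": 255},
  {"dx": -20,"dy": 0,"dz": -45,"spin": 0,"hand": 255},
  {"dx": -22,"dy": 0,"dz": -44,"spin": 0,"hand": 255},
  {"dx": -22,"dy": 0,"dz": -44,"spin": 0,"hand": 255},
])

```text
time_s: 6.2
position: [439.2, -50.3, 803.6]
ee_rot: [0.304, 0.05, 0.951, 0.008]
wrist_force: [0.3, 0.6, -0.6]
gripper_width: -0.0
finger_force: 0.0
```

```bash
python3 -c "
from h import *
st()"
```

```text
6.2 [439.219 -50.291 803.585] [-0.291  0.006  0.362  0.463 -0.031  2.055  1.513] F [ 0.297  0.598 -0.552] -0.00042059637418337734
[[-0.81   0.09   0.58 ]
 [ 0.1    0.995 -0.016]
 [-0.578  0.045 -0.815]]
```

Emit:
servo_tool([
  {"dx": -28,"dy": 0,"dz": -41,"spin": 0,"hand": 255},
  {"dx": -28,"dy": 0,"dz": -41,"spin": 0,"hand": 255},
  {"dx": -30,"dy": 0,"dz": -40,"spin": 0,"hand": 255},
  {"dx": -30,"dy": 0,"dz": -40,"spin": 0,"hand": 255},
  {"dx": -30,"dy": 0,"dz": -40,"spin": 0,"hand": 255},
  {"dx": -30,"dy": 0,"dz": -40,"spin": 0,"hand": 255},
])

```text
time_s: 6.8
position: [416.3, -57.0, 896.5]
ee_rot: [0.408, 0.049, 0.911, 0.006]
wrist_force: [-0.2, -0.0, 0.2]
gripper_width: -0.001
finger_force: 0.0
```

```bash
python3 -c "
from h import *
st()"
```

```text
6.8 [416.312 -57.011 896.533] [-0.373  0.032  0.63   0.221 -0.196  2.055  1.542] F [-0.16  -0.05   0.201] -0.00093633325335988
[[-0.662  0.085  0.745]
 [ 0.094  0.995 -0.03 ]
 [-0.744  0.05  -0.666]]
```

Emit:
servo_tool([
  {"dx": 20,"dy": 5.5,"dz": 33.5,"spin": 0,"hand": 255},
  {"dx": 20,"dy": 5.5,"dz": 33.5,"spin": 0,"hand": 255},
  {"dx": 20,"dy": 5.5,"dz": 33.5,"spin": 0,"hand": 255},
  {"dx": 20,"dy": 5.5,"dz": 33.5,"spin": 0,"hand": 255},
  {"dx": 20,"dy": 5.5,"dz": 33.5,"spin": 0,"hand": 255},
  {"dx": 20,"dy": 5.5,"dz": 33.5,"spin": 0,"hand": 255},
  {"dx": 20,"dy": 5.5,"dz": 33.5,"spin": 0,"hand": 255},
  {"dx": 20,"dy": 5.5,"dz": 33.5,"spin": 0,"hand": 255},
  {"dx": 20,"dy": 5.5,"dz": 33.5,"spin": 0,"hand": 255},
  {"dx": 20,"dy": 5.5,"dz": 33.5,"spin": 0,"hand": 255},
  {"dx": 20,"dy": 5.5,"dz": 33.5,"spin": 0,"hand": 255},
  {"dx": 20,"dy": 5.5,"dz": 33.5,"spin": 0,"hand": 255},
  {"dx": 0,"dy": 0,"dz": 0,"spin": -0.065,"hand": 255},
])

```text
time_s: 8.1
position: [546.7, -2.8, 638.0]
ee_rot: [0.362, 0.025, 0.932, 0.008]
wrist_force: [-0.1, -0.7, -0.7]
gripper_width: 0.003
finger_force: 0.0
```

```bash
python3 -c "
from h import *
st()
s=ctrl.get_state();q=s['ee_rot'];M=R.from_quat(np.r_[q[1:],q[0]]).as_matrix()
for t in ([540,45,300],[540,45,140]): print(M.T@(np.array(t)-s['position']))
look('wrist',['lip_edge','mark'],'w2.png')"
```

```text
8.1 [546.749  -2.756 637.959] [ 0.153 -0.25  -0.167  1.295 -0.022  1.353  1.488] F [-0.077 -0.697 -0.732] 0.002887275818856758
[[-0.737  0.041  0.675]
 [ 0.053  0.999 -0.003]
 [-0.674  0.033 -0.738]]
[235.246  36.151 244.733]
[343.07   30.82  362.826]
wrist mark tip_of 0.7 [677.419 253.942 247.825]
wrist mark find_in 0.94 [650.42  269.835 253.411]
```

View pics/w2.png

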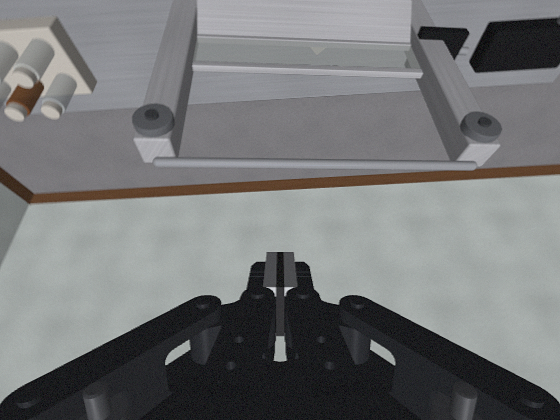

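The wrist view looks over the rod at (310,163), with the lip at about (300,70) and the collar at (440,38). Joint 2 is at its limit, which reduced the tilt. I'll fit a small kinematic model from the logged poses to plan the descent.

```bash
cat > kin.py <<'E'
import numpy as np
from scipy.optimize import least_squares
from scipy.spatial.transform import Rotation as R
D=[((186.948,596.367,203.384),(-1.33,.383,.016,1.37,-.006,1.388,-.046),(0,0,-1)),
((431.798,-35.78,364.135),(-.703,-.113,.645,1.557,.067,1.674,1.417),(.001,.001,-1)),
((434.841,-34.645,558.496),(-.783,.016,.82,1.019,-.012,2.054,1.497),(.058,-.003,-.998)),
((445.225,-38.121,633.726),(-.306,.007,.326,.848,-.003,2.054,1.484),(.231,-.004,-.973)),
((439.219,-50.291,803.585),(-.291,.006,.362,.463,-.031,2.055,1.513),(.58,-.016,-.815)),
((416.312,-57.011,896.533),(-.373,.032,.63,.221,-.196,2.055,1.542),(.745,-.03,-.666)),
((546.749,-2.756,637.959),(.153,-.25,-.167,1.295,-.022,1.353,1.488),(.675,-.003,-.738))]
def fk(q,p,s):
    h,L1,a1,a2,L2,a3,L3,c1=p[:8]
    e=lambda ax,t:R.from_euler(ax,t).as_matrix()
    A=e('z',s[0]*q[0]+c1);x=np.array([0,0,h])
    A=A@e('y',q[1])@e('z',s[1]*q[2]); x=x+A@[a1,0,L1]
    A=A@e('y',q[3])@e('z',s[2]*q[4]); x=x+A@[a2,0,L2]
    A=A@e('y',q[5]); x=x+A@[a3,0,L3]
    A=A@e('z',s[3]*q[6]+p[8]); return x,A
def fit():
    best=None
    for s in [(a,b,c,d) for a in(1,-1) for b in(1,-1) for c in(1,-1) for d in (1,)]:
      for c0 in (0,np.pi,2.6):
        f=lambda p:np.concatenate([np.r_[(lambda o:(o[0]-d[0],(o[1][:,2]-d[2])*300))(fk(d[1],p,s))].ravel() for d in D])
        r=least_squares(f,[300,300,0,0,300,0,250,c0,0],loss='soft_l1',f_scale=5,x_scale=[100]*7+[1,1])
        if best is None or r.cost<best[0]: best=(r.cost,r.x,s,f(r.x))
    return best
if __name__=="__main__":
    np.set_printoptions(precision=2,suppress=True)
    b=fit(); print(b[0],b[1],b[2]); print(np.abs(b[3]).max())
E
python3 kin.py
```

```text
189.31832993920713 [248.64 446.97   8.02  11.49 453.89  -7.37 362.88  -0.06   0.  ] (-1, -1, -1, 1)
13.239628591940583
```

Emit:
servo_tool([
  {"dx": 18.5,"dy": 6,"dz": 29.4,"spin": 0,"hand": 255},
  {"dx": 18.5,"dy": 6,"dz": 29.4,"spin": 0,"hand": 255},
  {"dx": 18.5,"dy": 6,"dz": 29.4,"spin": 0,"hand": 255},
  {"dx": 18.5,"dy": 6,"dz": 29.4,"spin": 0,"hand": 255},
  {"dx": 18.5,"dy": 6,"dz": 29.4,"spin": 0,"hand": 255},
  {"dx": 18.5,"dy": 6,"dz": 29.4,"spin": 0,"hand": 255},
  {"dx": 18.5,"dy": 6,"dz": 29.4,"spin": 0,"hand": 255},
])

```text
time_s: 9.05
position: [609.2, 45.0, 415.3]
ee_rot: [0.359, 0.027, 0.933, 0.008]
wrist_force: [0.8, 0.1, 0.2]
gripper_width: -0.003
finger_force: 0.0
```

```bash
cat >> h.py <<'E'
def plan(*ts):
    s=ctrl.get_state();q=s['ee_rot'];M=R.from_quat(np.r_[q[1:],q[0]]).as_matrix();p=np.array(s['position'])
    for t in ts: print(t,M.T@(np.array(t)-p)); p=np.array(t)
E
python3 -c "
from h import *
st()
plan([590,47,260],[578,49,200],[578,49,130])"
```

```text
9.05 [609.226  44.982 415.295] [ 0.057 -0.238 -0.22   1.788  0.094  0.863  1.302] F [0.802 0.096 0.211] -0.002774397288035667
[[-0.74   0.045  0.671]
 [ 0.056  0.998 -0.005]
 [-0.67   0.034 -0.742]]
[590, 47, 260] [118.396  -4.108 102.253]
[578, 49, 200] [49.196 -0.574 36.433]
[578, 49, 130] [46.902 -2.371 51.91 ]
```

Emit:
servo_tool([
  {"dx": 23,"dy": -1,"dz": 21,"spin": 0,"hand": 255},
  {"dx": 23,"dy": -1,"dz": 21,"spin": 0,"hand": 255},
  {"dx": 23,"dy": -1,"dz": 21,"spin": 0,"hand": 255},
  {"dx": 23,"dy": -1,"dz": 21,"spin": 0,"hand": 255},
  {"dx": 23,"dy": 0,"dz": 20,"spin": 0,"hand": 255},
])

```text
time_s: 9.55
position: [593.3, 46.2, 261.1]
ee_rot: [0.359, 0.027, 0.933, 0.008]
wrist_force: [1.0, -0.6, -0.1]
gripper_width: 0.002
finger_force: 0.0
```

```bash
python3 -c "
from h import *
st()
plan([578,49,200],[575,49,125])
look('wrist',['lip_edge','mark'],'w3.png')
look('top',['lip_edge','mark'])
"
```

```text
9.55 [593.323  46.218 261.093] [ 0.081 -0.218 -0.272  2.111  0.171  0.525  1.189] F [ 0.959 -0.557 -0.121] 0.0019497973988763617
[[-0.74   0.045  0.671]
 [ 0.056  0.998 -0.005]
 [-0.67   0.034 -0.742]]
[578, 49, 200] [52.428  0.016 35.016]
[575, 49, 125] [52.466 -2.674 53.612]
wrist lip_edge find_in 0.93 [608.442  44.023 173.877]
wrist mark tip_of 0.67 [676.753 255.482 237.076]
wrist mark find_in 0.61 [641.311 237.714 236.673]
top lip_edge tip_of 0.58 [610.338  51.095 174.185]
top lip_edge tip_of 0.31 [ 495.29  -147.322    1.083]
top lip_edge find_in 0.7 [606.542  48.464 174.527]
top mark tip_of 0.76 [677.168 249.151 247.138]
top mark tip_of 0.68 [ 491.61  -147.296   -2.981]
top mark find_in 0.74 [653.441 268.249 250.225]
```

View pics/w3.png

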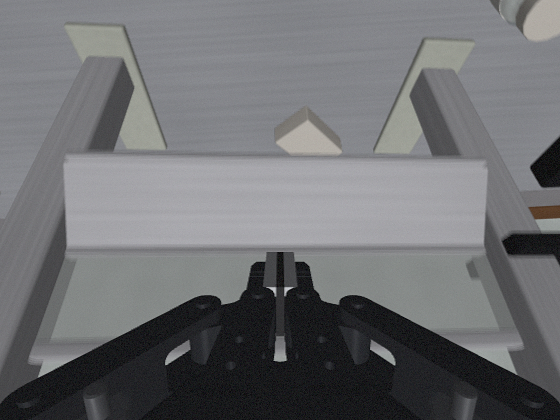

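The lip's front edge is at about row 160, from (68,158) to (487,164), and the collar is at (530,243). The lip edge is at z≈174 and the mark at z≈245. Next I'll descend in front of the lip.

Emit:
servo_tool([
  {"dx": 26,"dy": 0,"dz": 17.5,"spin": 0,"hand": 255},
  {"dx": 26,"dy": 0,"dz": 17.5,"spin": 0,"hand": 255},
  {"dx": 22,"dy": -1,"dz": 21,"spin": 0,"hand": 255},
  {"dx": 22,"dy": -1,"dz": 22,"spin": 0,"hand": 255},
  {"dx": 0,"dy": 0,"dz": 0,"spin": 0,"hand": 255},
])

```text
time_s: 10.55
position: [571.4, 48.5, 134.3]
ee_rot: [0.355, 0.026, 0.934, 0.007]
wrist_force: [-0.6, -0.1, -0.5]
gripper_width: -0.001
finger_force: 0.0
```

```bash
python3 -c "
from h import *
st()
plan([620,47,134],[620,47,145],[620,47,155])
look('wrist',['lip_edge','mark'],'w4.png')
"
```

```text
10.55 [571.391  48.5   134.308] [ 0.262 -0.096 -0.493  2.315  0.55   0.237  0.777] F [-0.582 -0.116 -0.533] -0.0005275301950649998
[[-0.746  0.044  0.664]
 [ 0.054  0.999 -0.006]
 [-0.664  0.031 -0.747]]
[620, 47, 134] [-36.146   0.654  32.53 ]
[620, 47, 145] [-7.299  0.344 -8.222]
[620, 47, 155] [-6.636  0.312 -7.475]
wrist lip_edge tip_of 0.69 [614.079  58.229 180.413]
wrist lip_edge find_in 0.58 [615.592  -8.899 179.054]
wrist mark tip_of 0.55 [762.975  93.199   5.183]
```

View pics/w4.png

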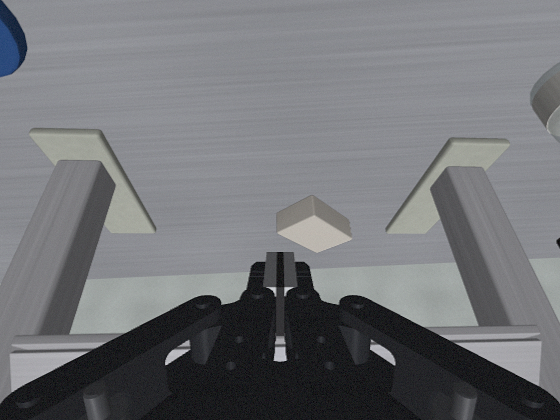

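The lip's front edge shows at about row 340, in front of the fingers. Everything is clear, so I'll push in under it.

Emit:
servo_tool([
  {"dx": -12,"dy": 0.2,"dz": 10.8,"spin": 0,"hand": 255},
  {"dx": -12,"dy": 0.2,"dz": 10.8,"spin": 0,"hand": 255},
  {"dx": -12,"dy": 0.2,"dz": 10.8,"spin": 0,"hand": 255},
  {"dx": 0,"dy": 0,"dz": 0,"spin": 0,"hand": 255},
  {"dx": -3.5,"dy": 0,"dz": -4,"spin": 0,"hand": 255},
  {"dx": -3.5,"dy": 0,"dz": -4,"spin": 0,"hand": 255},
])

```text
time_s: 11.4
position: [621.9, 47.8, 150.0]
ee_rot: [0.359, 0.026, 0.933, 0.007]
wrist_force: [0.3, -0.3, 0.1]
gripper_width: 0.002
finger_force: 0.0
```

```bash
python3 -c "
from h import *
st()
look('wrist',['lip_edge'],'w5.png')
look('top',['lip_edge'])
"
```

```text
11.4 [621.938  47.792 150.039] [ 0.299 -0.001 -0.515  2.197  0.592  0.269  0.779] F [ 0.285 -0.308  0.123] 0.0015475069999723921
[[-0.741  0.043  0.67 ]
 [ 0.054  0.999 -0.005]
 [-0.669  0.033 -0.743]]
wrist lip_edge find_in 0.72 [614.133  29.289 180.609]
top lip_edge tip_of 0.74 [609.037  48.863 175.964]
```

View pics/w5.png

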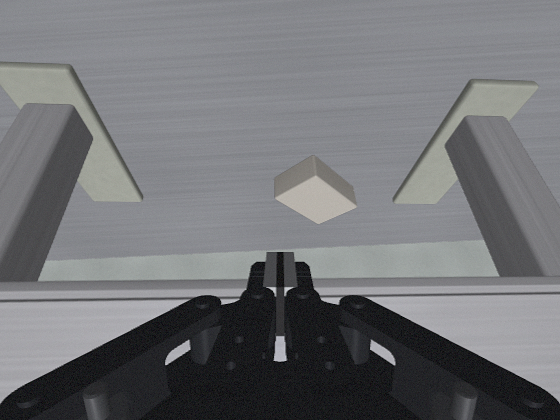

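Still no contact. The edge lies across the fingers near row 285, with the tips at row 253, so the fingers are under the lip. I'll raise slowly until I feel contact.

Emit:
servo_tool([
  {"dx": -2,"dy": 0,"dz": -2.2,"spin": 0,"hand": 255},
  {"dx": -2,"dy": 0,"dz": -2.2,"spin": 0,"hand": 255},
  {"dx": -2,"dy": 0,"dz": -2.2,"spin": 0,"hand": 255},
  {"dx": -2,"dy": 0,"dz": -2.2,"spin": 0,"hand": 255},
])

```text
time_s: 12.1
position: [622.2, 47.1, 161.3]
ee_rot: [0.358, 0.026, 0.933, 0.007]
wrist_force: [0.2, 0.2, 0.9]
gripper_width: -0.001
finger_force: 0.0
```

Emit:
servo_tool([
  {"dx": -2,"dy": 0,"dz": -2.2,"spin": 0,"hand": 255},
  {"dx": -2,"dy": 0,"dz": -2.2,"spin": 0,"hand": 255},
  {"dx": -2,"dy": 0,"dz": -2.2,"spin": 0,"hand": 255},
])

```text
time_s: 12.4
position: [622.2, 46.8, 170.2]
ee_rot: [0.358, 0.026, 0.933, 0.007]
wrist_force: [-0.1, -0.0, -0.1]
gripper_width: -0.004
finger_force: 0.0
```

```bash
python3 -c "
from h import *
st()
look('wrist',['lip_edge'],'w6.png')
look('top',['lip_edge','mark'])
"
```

```text
12.4 [622.19   46.784 170.197] [ 0.3   -0.035 -0.505  2.173  0.44   0.307  0.93 ] F [-0.069 -0.039 -0.088] -0.003924587993370165
[[-0.742  0.044  0.669]
 [ 0.054  0.999 -0.005]
 [-0.668  0.033 -0.743]]
wrist lip_edge tip_of 0.85 [612.736  57.408 178.128]
wrist lip_edge find_in 0.68 [616.445  43.771 179.74 ]
top lip_edge tip_of 0.64 [606.024  47.482 172.804]
top lip_edge find_in 0.65 [608.612  55.546 177.101]
top mark tip_of 0.71 [675.021 252.937 247.135]
top mark tip_of 0.33 [ 493.541 -148.722    0.061]
top mark find_in 0.72 [656.853 269.255 251.621]
```

Emit:
servo_tool([
  {"dx": 0,"dy": 0,"dz": 10,"spin": 0,"hand": 255},
  {"dx": 0,"dy": 0,"dz": 12,"spin": 0,"hand": 255},
  {"dx": 0,"dy": 0,"dz": 0,"spin": 0,"hand": 255},
  {"dx": -2,"dy": 0,"dz": -2.2,"spin": 0,"hand": 255},
  {"dx": -2,"dy": 0,"dz": -2.2,"spin": 0,"hand": 255},
])

```text
time_s: 13.3
position: [636.4, 46.8, 158.8]
ee_rot: [0.358, 0.026, 0.933, 0.007]
wrist_force: [0.1, -0.8, 1.1]
gripper_width: -0.0
finger_force: 0.0
```

Emit:
servo_tool([
  {"dx": -2,"dy": 0,"dz": -2.2,"spin": 0,"hand": 255},
  {"dx": -2,"dy": 0,"dz": -2.2,"spin": 0,"hand": 255},
  {"dx": -2,"dy": 0,"dz": -2.2,"spin": 0,"hand": 255},
])

```text
time_s: 13.6
position: [637.3, 46.1, 169.1]
ee_rot: [0.359, 0.026, 0.933, 0.007]
wrist_force: [-0.5, -0.6, -1.0]
gripper_width: 0.004
finger_force: 0.0
```

```bash
python3 -c "
from h import *
st()
look('wrist',['lip_edge'],'w7.png')
look('scene',['lip_edge','mark'],'s7.png')
"
```

```text
13.6 [637.292  46.072 169.09 ] [ 0.314  0.004 -0.519  2.142  0.491  0.308  0.893] F [-0.543 -0.597 -1.036] 0.0037727731802126878
[[-0.741  0.044  0.67 ]
 [ 0.055  0.998 -0.005]
 [-0.669  0.033 -0.743]]
wrist lip_edge tip_of 0.84 [614.074  55.528 160.891]
wrist lip_edge find_in 0.74 [613.417  49.435 164.459]
scene lip_edge tip_of 0.21 [677.8   256.39  244.311]
scene mark tip_of 0.73 [677.319 252.657 247.821]
scene mark find_in 0.81 [702.203 256.52  256.389]
```

View pics/w7.png

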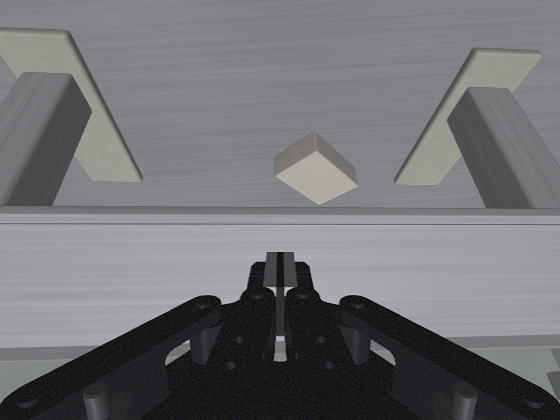

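The fingers occlude the plate here: the edge is at row 207 and the tips are at row 253. I need to check the geometry by triangulating the edge from the saved views.

```bash
python3 - <<'E'
from h import *
c=ctrl.get_calibration("wrist");K=np.array(c["intrinsics"]);T=np.array(c["T"])
s=ctrl.get_state();q=s['ee_rot']
def pose(p,M): A=np.eye(4);A[:3,:3]=M;A[:3,3]=p;return A
M7=R.from_quat(np.r_[q[1:],q[0]]).as_matrix()
H=np.linalg.inv(pose(s['position'],M7))@T   # cam in tool
print("cam in tool",H)
print("cam world",T[:3,3])
def proj(P):
    x=K@(np.linalg.inv(T)@np.r_[P,1])[:3]; return x[:2]/x[2]
for P in (s['position'],[609,48,171],[609,48,174],[613,48,161]): print(P,proj(P))
qs={3:([593.323,46.218,261.093],[.359,.027,.933,.008],(280,159)),4:([571.391,48.5,134.308],[.355,.026,.934,.007],None),
5:([621.938,47.792,150.039],[.359,.026,.933,.007],None),6:([622.19,46.784,170.197],[.358,.026,.933,.007],None),7:(s['position'],q,None)}
for n in qs:
    im=cv2.imread(f"pics/w{n}.png",0).astype(float)
    col=cv2.GaussianBlur(im,(3,3),0)[:,205:235].mean(1); g=np.abs(np.diff(col)); 
    r=[i for i in range(2,417) if g[i]>6 and g[i]==g[i-2:i+3].max()]
    p,qq,_=qs[n]; Tn=pose(p,R.from_quat(np.r_[qq[1:],qq[0]]).as_matrix())@H
    print(n,"cam",Tn[:3,3])
    for v in r:
        d=Tn[:3,:3]@np.linalg.solve(K,[220,v,1]); print("  row",v,"step",round(g[v]),"ray at x=609: z=%.1f, x=613: z=%.1f"%tuple((Tn[:3,3]+d*(x-Tn[0,3])/d[0])[2] for x in(609,613)))
E
```

```text
cam in tool [[  -0.      -0.96    -0.281   72.163]
 [   1.       0.      -0.001    2.058]
 [   0.001   -0.281    0.96  -170.446]
 [   0.       0.       0.       1.   ]]
cam world [469.392  53.041 246.774]
[636.854  46.187 168.205] [276.663 248.432]
[609, 48, 171] [277.445 230.135]
[609, 48, 174] [277.608 235.329]
[613, 48, 161] [277.311 217.395]
3 cam [425.719  53.082 339.358]
  row 156 step 10 ray at x=609: z=171.0, x=613: z=167.3
  row 247 step 10 ray at x=609: z=250.7, x=613: z=248.8
  row 295 step 18 ray at x=609: z=282.7, x=613: z=281.5
  row 303 step 16 ray at x=609: z=287.5, x=613: z=286.4
4 cam [404.427  55.341 213.932]
  row 272 step 9 ray at x=609: z=132.5, x=613: z=130.9
  row 295 step 22 ray at x=609: z=149.0, x=613: z=147.7
  row 303 step 20 ray at x=609: z=154.4, x=613: z=153.2
5 cam [454.329  54.666 228.293]
  row 252 step 9 ray at x=609: z=156.6, x=613: z=154.8
  row 278 step 22 ray at x=609: z=171.5, x=613: z=170.1
  row 288 step 14 ray at x=609: z=176.9, x=613: z=175.6
  row 295 step 39 ray at x=609: z=180.6, x=613: z=179.3
  row 303 step 23 ray at x=609: z=184.6, x=613: z=183.5
6 cam [454.727  53.651 248.764]
  row 241 step 31 ray at x=609: z=170.2, x=613: z=168.1
  row 251 step 16 ray at x=609: z=176.3, x=613: z=174.4
  row 261 step 39 ray at x=609: z=182.2, x=613: z=180.5
  row 295 step 25 ray at x=609: z=200.8, x=613: z=199.6
  row 303 step 23 ray at x=609: z=204.9, x=613: z=203.8
7 cam [469.392  53.041 246.774]
  row 205 step 12 ray at x=609: z=153.7, x=613: z=151.0
  row 214 step 14 ray at x=609: z=159.5, x=613: z=157.0
  row 224 step 21 ray at x=609: z=165.7, x=613: z=163.3
  row 295 step 21 ray at x=609: z=203.4, x=613: z=202.1
  row 303 step 22 ray at x=609: z=207.1, x=613: z=205.9
```

```bash
python3 - <<'E'
from h import *
t=ctrl.camera("top"); s=cv2.imread("pics/s7.png"); 
f=lambda n:cv2.imread(f"pics/{n}.png")
c=[f("w6")[195:315,200:360],f("w7")[180:300,200:360],t[140:245,190:330],s[135:300,200:420]]
c=[cv2.resize(x,(400,300),interpolation=cv2.INTER_CUBIC) for x in c]
cv2.imwrite("pics/m.png",np.vstack([np.hstack(c[:2]),np.hstack(c[2:])]))
E
```

```text
(no output)
```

View pics/m.png

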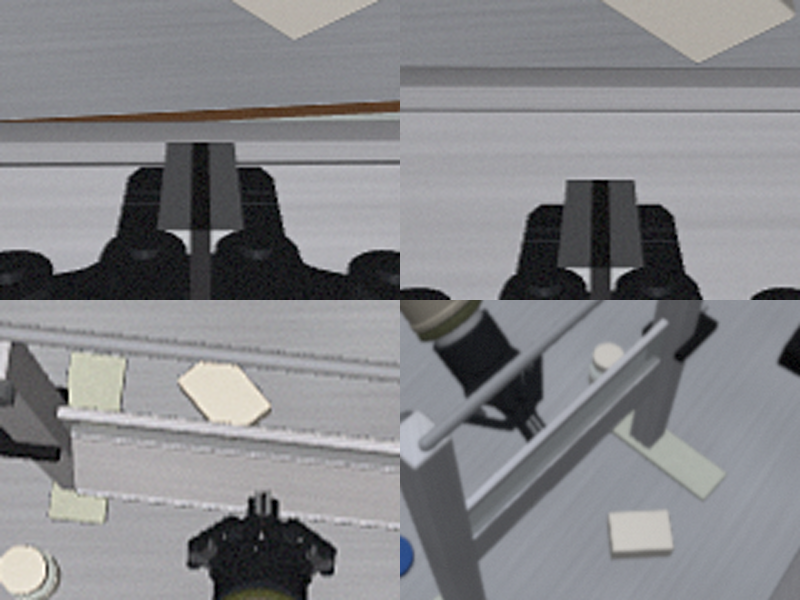

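The montage shows the fingertips in front of the plate, not under the lip. The real tips end about 18 mm short of the reported TCP, and the window has slid down to its stop (lip edge at z≈160). I'll back out and go in lower and deeper.

Emit:
servo_tool([
  {"dx": 0,"dy": 0,"dz": -20,"spin": 0,"hand": 255},
  {"dx": 0,"dy": 0,"dz": -20,"spin": 0,"hand": 255},
  {"dx": 13,"dy": 0,"dz": -12,"spin": 0,"hand": 255},
  {"dx": 20,"dy": -1,"dz": 22.5,"spin": 0,"hand": 255},
  {"dx": 20,"dy": -1,"dz": 22.5,"spin": 0,"hand": 255},
  {"dx": 20,"dy": -1,"dz": 22.5,"spin": 0,"hand": 255},
  {"dx": 0,"dy": 0,"dz": 0,"spin": 0,"hand": 255},
])

```text
time_s: 14.75
position: [591.8, 43.4, 121.7]
ee_rot: [0.356, 0.027, 0.934, 0.003]
wrist_force: [0.7, 0.1, -0.2]
gripper_width: 0.005
finger_force: 0.0
```

```bash
python3 -c "
from h import *
st()
plan([632,48,106],[632,48,126])
look('top',['lip_edge','mark'])
"
```

```text
14.75 [591.83   43.441 121.661] [ 0.455 -0.015 -0.678  2.282  0.779  0.22   0.577] F [ 0.734  0.133 -0.214] 0.0048841191466118105
[[-0.745  0.049  0.666]
 [ 0.053  0.998 -0.014]
 [-0.665  0.025 -0.746]]
[632, 48, 106] [-19.249   6.12   38.363]
[632, 48, 126] [-13.307   0.506 -14.922]
top lip_edge tip_of 0.62 [609.223  45.5   157.392]
top lip_edge find_in 0.48 [609.272  47.559 160.674]
top mark tip_of 0.65 [677.054 249.519 241.75 ]
top mark find_in 0.89 [656.733 269.854 251.711]
top mark find_in 0.64 [ 490.62  -143.577   10.696]
```

Emit:
servo_tool([
  {"dx": -6,"dy": 1.5,"dz": 13,"spin": 0,"hand": 255},
  {"dx": -6,"dy": 1.5,"dz": 13,"spin": 0,"hand": 255},
  {"dx": -7,"dy": 1.5,"dz": 13,"spin": 0,"hand": 255},
  {"dx": 0,"dy": 0,"dz": 0,"spin": 0,"hand": 255},
])

```text
time_s: 15.4
position: [635.1, 47.2, 108.9]
ee_rot: [0.358, 0.028, 0.933, 0.004]
wrist_force: [-0.6, 0.8, -0.7]
gripper_width: -0.002
finger_force: 0.0
```

```bash
python3 -c "
from h import *
st()
plan([636,48,106],[636,48,126])
look('wrist',['lip_edge'],'w9.png')
im=cv2.imread('pics/w9.png',0).astype(float)
c=cv2.GaussianBlur(im,(3,3),0)[:,195:215].mean(1);g=np.abs(np.diff(c));print([i for i in range(2,417) if g[i]>6 and g[i]==g[i-2:i+3].max()])
"
```

```text
15.4 [635.117  47.216 108.875] [ 0.414  0.123 -0.658  2.203  1.115  0.256  0.284] F [-0.583  0.784 -0.671] -0.0016978428611693565
[[-0.741  0.049  0.669]
 [ 0.055  0.998 -0.013]
 [-0.669  0.027 -0.743]]
[636, 48, 106] [1.311 0.749 2.717]
[636, 48, 126] [-13.376   0.543 -14.859]
wrist lip_edge tip_of 0.88 [611.629  57.47  161.897]
wrist lip_edge find_in 0.6 [616.699  47.763 163.395]
[271, 295]
```

View pics/w9.png

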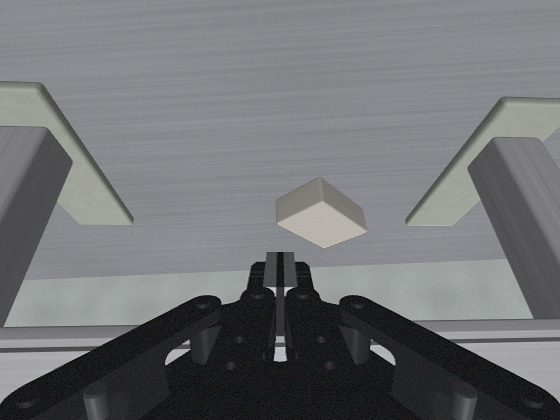

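The lip edge is now at rows 325–345, well behind the tips at row 253, so the fingers are under it. I'll raise gently.

Emit:
servo_tool([
  {"dx": -2.7,"dy": 0.1,"dz": -3,"spin": 0,"hand": 255},
  {"dx": -2.7,"dy": 0.1,"dz": -3,"spin": 0,"hand": 255},
  {"dx": -2.7,"dy": 0.1,"dz": -3,"spin": 0,"hand": 255},
  {"dx": -2.7,"dy": 0.1,"dz": -3,"spin": 0,"hand": 255},
  {"dx": -2.7,"dy": 0.1,"dz": -3,"spin": 0,"hand": 255},
])

```text
time_s: 16.05
position: [632.4, 46.9, 128.0]
ee_rot: [0.357, 0.027, 0.934, 0.003]
wrist_force: [-0.8, 0.9, -3.6]
gripper_width: 0.005
finger_force: 1.3
```

Emit:
servo_tool([
  {"dx": -2.7,"dy": 0.1,"dz": -3,"spin": 0,"hand": 255},
  {"dx": -2.7,"dy": 0.1,"dz": -3,"spin": 0,"hand": 255},
  {"dx": -2.7,"dy": 0.1,"dz": -3,"spin": 0,"hand": 255},
  {"dx": -2.7,"dy": 0.1,"dz": -3,"spin": 0,"hand": 255},
  {"dx": -2.7,"dy": 0.1,"dz": -3,"spin": 0,"hand": 255},
  {"dx": -2.7,"dy": 0.1,"dz": -3,"spin": 0,"hand": 255},
])

```text
time_s: 16.65
position: [632.3, 46.9, 152.0]
ee_rot: [0.357, 0.027, 0.934, 0.003]
wrist_force: [-0.2, 0.8, -3.0]
gripper_width: 0.001
finger_force: 1.3
```

```bash
python3 -c "
from h import *
st()
look('top',['lip_edge','mark'],'t9.png')
look('wrist',['lip_edge'])
"
```

```text
16.65 [632.268  46.855 152.01 ] [ 0.535  0.036 -0.758  2.161  0.663  0.295  0.725] F [-0.169  0.823 -3.032] 0.0014495726291268653
[[-0.743  0.049  0.667]
 [ 0.053  0.998 -0.014]
 [-0.667  0.025 -0.745]]
top lip_edge tip_of 0.63 [563.318 282.628  -1.536]
top lip_edge tip_of 0.51 [607.41   49.574 189.898]
top mark tip_of 0.88 [676.776 251.605 242.746]
top mark find_in 0.82 [655.225 271.306 254.622]
wrist lip_edge find_in 0.56 [615.291  -3.99  198.228]
```

Emit:
servo_tool([
  {"dx": -2.7,"dy": 0.1,"dz": -3,"spin": 0,"hand": 255},
  {"dx": -2.7,"dy": 0.1,"dz": -3,"spin": 0,"hand": 255},
  {"dx": -2.7,"dy": 0.1,"dz": -3,"spin": 0,"hand": 255},
  {"dx": -2.7,"dy": 0.1,"dz": -3,"spin": 0,"hand": 255},
  {"dx": -2.7,"dy": 0.1,"dz": -3,"spin": 0,"hand": 255},
  {"dx": -2.7,"dy": 0.1,"dz": -3,"spin": 0,"hand": 255},
  {"dx": -2.7,"dy": 0.1,"dz": -3,"spin": 0,"hand": 255},
  {"dx": -2.7,"dy": 0.1,"dz": -3,"spin": 0,"hand": 255},
  {"dx": -2.7,"dy": 0.1,"dz": -3,"spin": 0,"hand": 255},
  {"dx": -2.7,"dy": 0.1,"dz": -3,"spin": 0,"hand": 255},
  {"dx": -1.4,"dy": 0.1,"dz": -1.5,"spin": 0,"hand": 255},
  {"dx": 0,"dy": 0,"dz": 0,"spin": 0,"hand": 255},
])

```text
time_s: 18.25
position: [633.3, 46.8, 194.9]
ee_rot: [0.358, 0.028, 0.933, 0.003]
wrist_force: [-8.0, 0.4, -1.4]
gripper_width: 0.003
finger_force: 3.3
```

```bash
python3 - <<'E'
from h import *
st()
for _ in range(2): look('top',['lip_edge','mark'],'ta.png')
look('wrist',['lip_edge'],'wa.png'); s=ctrl.get_state()
print(s['time_s'])
c=ctrl.get_calibration("wrist");K=np.array(c["intrinsics"]);T=np.array(c["T"])
im=cv2.imread("pics/wa.png",0).astype(float)
for a in (150,190,380,420):
    col=cv2.GaussianBlur(im,(3,3),0)[:,a:a+10].mean(1);g=np.abs(np.diff(col))
    for v in range(2,417):
        if g[v]>7 and g[v]==g[v-2:v+3].max():
            d=T[:3,:3]@np.linalg.solve(K,[a+5,v,1])
            # plane of lip front: point (609,48) normal yaw -5.3
            n=np.array([np.cos(np.radians(5.3)),-np.sin(np.radians(5.3)),0])
            P=T[:3,3]+d*(n@(np.array([609,48,0])-T[:3,3])/(n@d)); print(a,v,round(g[v]),P)
E
```

```text
18.25 [633.273  46.758 194.868] [ 0.561 -0.039 -0.755  2.108  0.348  0.365  1.027] F [-7.959  0.405 -1.382] 0.002990507277820118
[[-0.743  0.049  0.668]
 [ 0.054  0.998 -0.014]
 [-0.667  0.026 -0.744]]
top lip_edge tip_of 0.66 [607.488  49.688 236.05 ]
top lip_edge find_in 0.68 [609.043  45.461 238.99 ]
top mark tip_of 0.83 [675.27  252.981 243.831]
top mark tip_of 0.69 [561.666 281.198  -0.108]
top mark find_in 0.73 [649.927 269.574 254.218]
top lip_edge tip_of 0.62 [609.265  47.326 233.982]
top lip_edge find_in 0.61 [607.918  48.846 239.558]
top mark tip_of 0.54 [677.649 253.262 246.566]
top mark find_in 0.57 [651.23  269.428 250.682]
wrist lip_edge find_in 0.7 [616.911  -1.408 242.181]
18.9
150 232 19 [603.226 -14.242 196.687]
150 245 42 [603.352 -12.884 204.087]
150 307 31 [603.878  -7.213 234.982]
150 317 20 [603.953  -6.406 239.378]
190 230 22 [605.093   5.88  195.553]
190 243 44 [605.175   6.763 203.053]
190 296 37 [605.471   9.956 230.195]
380 221 24 [614.488 107.161 190.158]
380 234 46 [614.335 105.505 198.152]
380 305 37 [613.617  97.771 235.501]
380 346 23 [613.277  94.109 253.189]
380 358 24 [613.186  93.126 257.933]
420 171 17 [617.464 139.239 154.836]
420 219 25 [616.586 129.773 188.887]
420 232 42 [616.377 127.519 196.996]
420 304 30 [615.389 116.873 235.292]
420 315 18 [615.26  115.476 240.317]
420 323 46 [615.168 114.492 243.856]
420 328 23 [615.113 113.891 246.019]
```

Emit:
servo_tool([
  {"dx": -2,"dy": 0.1,"dz": -2.2,"spin": 0,"hand": 255},
  {"dx": -2,"dy": 0.1,"dz": -2.2,"spin": 0,"hand": 255},
  {"dx": 0,"dy": 0,"dz": 0,"spin": 0,"hand": 255},
])

```text
time_s: 19.2
position: [633.4, 46.8, 200.9]
ee_rot: [0.358, 0.028, 0.933, 0.003]
wrist_force: [-8.6, 0.8, -0.8]
gripper_width: 0.001
finger_force: 3.4
```

```bash
cat > fit.py <<'E'
from h import *
from scipy.optimize import minimize
Y=R.from_euler('z',-5.3,degrees=True).as_matrix()
C={n:(np.array(ctrl.get_calibration(n)["intrinsics"]),np.linalg.inv(np.array(ctrl.get_calibration(n)["T"]))) for n in("top","scene")}
def hull(n,c,half,S=4):
    P=np.array([[i,j,k] for i in(-1,1) for j in(-1,1) for k in(-1,1)])*half@Y.T+c
    K,Ti=C[n]; p=(K@(Ti[:3,:3]@P.T+Ti[:3,3:])); p=(p[:2]/p[2]).T
    m=np.zeros((420*S,560*S),np.uint8); cv2.fillConvexPoly(m,np.int32(cv2.convexHull(np.float32((p+.5)*S)).round()),1)
    return cv2.resize(m.astype(np.float32),(560,420),interpolation=cv2.INTER_AREA)
def pred(n,c):
    post=Y@[0,-19,0]+c; top=480; b=c[2]+8
    return hull(n,c,[32,37,8])*(1-hull(n,[post[0],post[1],(top+b)/2],[20,20,(top-b)/2]))
M={}
for n in C:
    ctrl.camera(n)
    for d in ctrl.masks_of(n,"mark")[:3]:
        m=d["pixels"]; print(n,round(d["score"],2),m.sum(),np.argwhere(m).mean(0))
        if n not in M and 50<m.sum()<2500: M[n]=m.astype(np.float32)
def cost(c,ns): return sum(1-np.minimum(M[n],pred(n,c)).sum()/np.maximum(M[n],pred(n,c)).sum() for n in ns)
for ns in (list(M),):
    r=minimize(cost,[676,252,245],args=(ns,),method="Nelder-Mead",options=dict(initial_simplex=[[676,252,245],[684,252,245],[676,260,245],[676,252,255]],xatol=.1))
    print(ns,r.x,r.fun)
    for z in (-4,-2,2,4): print(z,cost(r.x+[0,0,z],ns))
E
python3 fit.py; python3 - <<'E'
from h import *
st()
for _ in range(2): look('top',['lip_edge'],'tb.png')
E
```

```text
top 0.64 303 [188.762 190.069]
scene 0.62 268 [152.806 363.287]
['top', 'scene'] [675.844 255.476 243.802] 0.6396857500076294
-4 0.70176053
-2 0.67198473
2 0.65670437
4 0.67842734
19.4 [633.393  46.799 200.846] [ 0.559 -0.048 -0.748  2.1    0.317  0.376  1.058] F [-8.163  0.595 -0.238] 0.0027864209414736633
[[-0.743  0.049  0.668]
 [ 0.054  0.998 -0.014]
 [-0.668  0.026 -0.744]]
top lip_edge tip_of 0.69 [606.812  46.915 241.374]
top lip_edge find_in 0.47 [609.085  48.181 245.321]
top lip_edge find_in 0.39 [643.041  44.598 309.667]
top lip_edge tip_of 0.71 [609.894  48.571 238.668]
top lip_edge find_in 0.74 [606.837  47.787 243.621]
```

```bash
cat > rail.py <<'E'
from h import *
Y=R.from_euler('z',-5.3,degrees=True).as_matrix()
O=np.array([609,48,0])+Y@[45,0,0]
c=ctrl.get_calibration("scene");K=np.array(c["intrinsics"]);Ti=np.linalg.inv(np.array(c["T"]))
def pj(P): x=K@(Ti[:3,:3]@P+Ti[:3,3]); return x[:2]/x[2]
a=cv2.imread("pics/s7.png",0).astype(np.float32)
b=ctrl.camera("scene"); cv2.imwrite("pics/snow.png",b); b=cv2.cvtColor(b,cv2.COLOR_BGR2GRAY).astype(np.float32)
def patch(im,p,s=9): return cv2.getRectSubPix(im,(s,s),tuple(map(float,p)))
def best(y,zr):
    t=patch(a,pj(O+Y@[0,y,zr]))
    D=np.arange(50,110,.5); s=[cv2.matchTemplate(patch(b,pj(O+Y@[0,y,zr+d])),t,cv2.TM_CCOEFF_NORMED)[0,0] for d in D]
    i=int(np.argmax(s)); return D[i],s[i],t.std()
# find rail height in s7: brightest
prof=lambda im,z:np.mean([patch(im,pj(O+Y@[0,y,z]),1)[0,0] for y in (-130,-110,-90,90,110,130)])
Z=np.arange(150,360,.5); pa=np.array([prof(a,z) for z in Z]); pb=np.array([prof(b,z) for z in Z])
print("s7",[(int(z),int(v)) for z,v in zip(Z[::12],pa[::12])]); print("now",[(int(z),int(v)) for z,v in zip(Z[::12],pb[::12])])
for zr in (215,225,235,245,255,265): print(zr,[tuple(np.round(best(y,zr),2)) for y in(-130,-100,90,120)])
E
python3 rail.py
```

```text
s7 [(150, 86), (156, 84), (162, 83), (168, 83), (174, 83), (180, 83), (186, 83), (192, 88), (198, 100), (204, 119), (210, 132), (216, 129), (222, 121), (228, 116), (234, 111), (240, 106), (246, 104), (252, 105), (258, 104), (264, 101), (270, 98), (276, 110), (282, 142), (288, 170), (294, 179), (300, 173), (306, 156), (312, 143), (318, 143), (324, 144), (330, 144), (336, 144), (342, 145), (348, 145), (354, 146)]
now [(150, 150), (156, 150), (162, 148), (168, 148), (174, 149), (180, 150), (186, 149), (192, 149), (198, 149), (204, 149), (210, 147), (216, 140), (222, 123), (228, 102), (234, 89), (240, 84), (246, 83), (252, 83), (258, 84), (264, 84), (270, 83), (276, 83), (282, 89), (288, 108), (294, 130), (300, 132), (306, 122), (312, 116), (318, 111), (324, 106), (330, 104), (336, 105), (342, 106), (348, 105), (354, 101)]
215 [(np.float64(85.0), np.float64(0.99), np.float64(17.44)), (np.float64(85.5), np.float64(0.97), np.float64(19.16)), (np.float64(84.0), np.float64(0.97), np.float64(13.65)), (np.float64(85.5), np.float64(0.99), np.float64(14.81))]
225 [(np.float64(83.5), np.float64(0
[... 415 characters left out ...]
4(10.57))]
245 [(np.float64(79.0), np.float64(0.95), np.float64(8.17)), (np.float64(82.0), np.float64(0.94), np.float64(9.26)), (np.float64(74.5), np.float64(0.81), np.float64(7.28)), (np.float64(92.0), np.float64(0.85), np.float64(8.65))]
255 [(np.float64(92.5), np.float64(0.74), np.float64(6.76)), (np.float64(92.5), np.float64(0.84), np.float64(7.76)), (np.float64(91.5), np.float64(0.98), np.float64(14.5)), (np.float64(91.5), np.float64(0.98), np.float64(15.96))]
265 [(np.float64(90.5), np.float64(0.99), np.float64(18.73)), (np.float64(90.5), np.float64(0.99), np.float64(19.41)), (np.float64(90.0), np.float64(1.0), np.float64(25.33)), (np.float64(89.5), np.float64(1.0), np.float64(25.61))]
```

```bash
python3 - <<'E'
from h import *
acc={}
for i in range(7):
  for cam in ("top","scene") if i<5 else ("top",):
    ctrl.camera(cam);T=np.array(ctrl.get_calibration(cam)["T"])
    for l,p0 in (("lip_edge",(609,48)),("mark",(676,252))):
        for d in ctrl.tip_of(cam,l)[:2]:
            P=(T@np.r_[d["position"],1])[:3]
            if np.hypot(*(P[:2]-p0))<20: acc.setdefault((cam,l),[]).append(P)
for k,v in acc.items(): v=np.array(v); print(k,len(v),v.mean(0),v.std(0),v[:,2])
st()
ctrl.camera("wrist"); im=ctrl.camera("wrist"); c=ctrl.get_calibration("wrist");K=np.array(c["intrinsics"]);T=np.array(c["T"])
im=cv2.cvtColor(im,cv2.COLOR_BGR2GRAY).astype(float); n=np.array([.9957,-.0924,0])
for a in (80,110,420,450,480):
    g=np.abs(np.diff(cv2.GaussianBlur(im,(3,3),0)[:,a:a+6].mean(1))); o=[]
    for v in range(260,400):
        if g[v]>6 and g[v]==g[v-2:v+3].max():
            d=T[:3,:3]@np.linalg.solve(K,[a+3,v+.5,1]); o.append((v,round(float((T[:3,3]+d*(n@(np.array([609,48,0])-T[:3,3])/(n@d)))[2]),1)))
    print(a,o)
print(T[:3,3])
E
```

```text
('top', 'lip_edge') 6 [609.224  49.344 243.045] [1.09  1.388 1.108] [244.068 244.757 241.535 242.487 243.253 242.173]
('top', 'mark') 7 [675.899 252.6   244.931] [1.999 1.526 0.866] [245.796 244.241 245.575 245.9   243.505 245.286 244.213]
('scene', 'mark') 5 [678.547 253.036 245.276] [0.647 2.365 1.801] [242.21  245.586 245.256 245.465 247.86 ]
21.55 [633.427  46.805 200.896] [ 0.559 -0.048 -0.749  2.1    0.317  0.376  1.058] F [-8.259 -0.517 -1.42 ] -0.0023537566284178666
[[-0.743  0.049  0.668]
 [ 0.054  0.998 -0.014]
 [-0.668  0.026 -0.744]]
80 [(308, 241.3), (320, 246.5), (328, 249.8), (332, 251.5), (354, 260.1)]
110 [(308, 241.5), (320, 246.7), (328, 250.0), (332, 251.7), (338, 254.1)]
420 [(304, 241.6), (315, 246.6), (323, 250.1)]
450 [(304, 241.8), (315, 246.8), (323, 250.3), (326, 251.6), (341, 258.0)]
480 [(303, 241.5), (314, 246.6), (315, 247.0), (322, 250.1), (326, 251.9), (357, 264.6)]
[466.067  55.077 279.579]
```

Averaged readings give a lip height of about 243.5 and a mark height of about 245. I'll nudge up 1 mm, then drop away and retreat.

Emit:
servo_tool([
  {"dx": -0.8,"dy": 0,"dz": -0.9,"spin": 0,"hand": 255},
  {"dx": 0,"dy": 0,"dz": 0,"spin": 0,"hand": 255},
  {"dx": 2,"dy": 0,"dz": 2.2,"spin": 0,"hand": 255},
  {"dx": 4,"dy": 0,"dz": 4.4,"spin": 0,"hand": 255},
  {"dx": 4,"dy": 0,"dz": 4.4,"spin": 0,"hand": 255},
  {"dx": 4,"dy": 0,"dz": 4.4,"spin": 0,"hand": 255},
  {"dx": 4,"dy": 0,"dz": 4.4,"spin": 0,"hand": 255},
  {"dx": 11,"dy": -0.7,"dz": -10,"spin": 0,"hand": 255},
  {"dx": 11,"dy": -0.7,"dz": -10,"spin": 0,"hand": 255},
  {"dx": 11,"dy": -0.7,"dz": -10,"spin": 0,"hand": 255},
  {"dx": 11,"dy": -0.7,"dz": -10,"spin": 0,"hand": 255},
  {"dx": 0,"dy": 0,"dz": 0,"spin": 0,"hand": 255},
])

```text
time_s: 22.85
position: [574.4, 47.7, 177.4]
ee_rot: [0.36, 0.027, 0.933, 0.003]
wrist_force: [0.4, 0.2, 0.2]
gripper_width: -0.005
finger_force: 0.0
```

```bash
python3 - <<'E'
from h import *
st()
acc={}
for i in range(7):
    cam="top";ctrl.camera(cam);T=np.array(ctrl.get_calibration(cam)["T"])
    for l,p0 in (("lip_edge",(609,48)),("mark",(676,252))):
        for d in ctrl.tip_of(cam,l)[:2]:
            P=(T@np.r_[d["position"],1])[:3]
            if np.hypot(*(P[:2]-p0))<20: acc.setdefault(l,[]).append(P)
for k,v in acc.items(): v=np.array(v); print(k,len(v),v.mean(0),v.std(0))
look("top",["jar","puck","slidebox"]); print(ctrl.get_state()["time_s"])
E
```

```text
22.85 [574.394  47.745 177.362] [ 0.494 -0.182 -0.681  2.257  0.155  0.312  1.161] F [0.41  0.212 0.154] -0.004917489510135868
[[-0.74   0.049  0.671]
 [ 0.053  0.998 -0.014]
 [-0.671  0.026 -0.741]]
lip_edge 6 [609.476  48.662 243.078] [1.225 1.189 0.715]
mark 7 [675.154 253.605 245.197] [0.95  1.452 1.292]
top jar find_in 0.81 [560.287 277.15   73.628]
top puck tip_of 0.91 [ 492.712 -147.174   -4.113]
top puck find_in 0.59 [ 489.731 -143.612   12.98 ]
top slidebox tip_of 0.8 [757.249  85.225   0.71 ]
top slidebox find_in 0.81 [766.36   90.804  30.907]
top slidebox find_in 0.37 [609.196  48.898 244.032]
24.25
```

```bash
python3 -c "
from rig import ctrl
print(ctrl.hand_in())"
```

```text
the job is handed in; nothing more can be done
None
```

I pushed the window up until its lip was level with the collar (lip about 243–245 mm, collar about 245 mm), took the hand clear, and handed the job in at about 24 s; on the first try the fingers missed the lip and pushed the window down about 14 mm to its stop, and the jar, puck and slide box still appear to be in place.

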